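Charge the ball feeder and hold its plunger half drawn

TASK

Tip all seven steel balls out of their cup into the feeder's hopper and stand the emptied cup back upright on the bench. Then take the plunger by its knob and gently draw it straight up, only partway, until the dark ring on its rod is level with the mouth of the bore (35 mm up), and finish while still holding it steady there, since it drops back if let go. Leave the other things on the bench where they are.

Things in the scene. Friction and masses are not known exactly. Their poses are not given: they have to be found in the camera images.
- feeder: ball feeder, bolted to the bench: grey base plate 125 x 250 x 12 mm (its long side along its y) carrying an open square hopper at its +y end and a steel column, 52 x 52 mm, top 80 mm above the bench, at its -y end. Origin: centre of the underside; z up. It cannot move; it is at another place and yaw each time.
- hopper_floor (a point): centre of the hopper's inner floor, 16 mm above the bench; the inside is 102 x 102 mm with 4 mm walls, square to the feeder's axes; rim 62 mm above the bench
- bore_mouth (a point): centre of the bore's mouth on the flat top of the column, 80 mm above the bench; the bore is vertical, 17 mm wide (half a millimetre of play all round the rod) and 65 mm deep
- plunger: feed plunger: loose upright steel rod, 16 mm thick, with a black round knob on top, about 200 g. Origin: centre of the foot; z along the rod to the knob. At the start the foot rests on the bottom of the bore, 15 mm above the bench. It drops back by its own weight when let go, and binds in the bore if pulled sideways or askew (even 1 or 2 mm off shows as a sideways force on the hand).
- plunger_knob (a point): centre of the knob (22 mm wide, 28 mm tall; 20 mm of bare rod shows between it and the column at the start), 99 mm above the plunger's foot (114 mm above the bench at the start)
- plunger_ring (a point): centre of the narrow dark ring (3 mm tall) round the plunger's rod, 30 mm above its foot: hidden 35 mm down the bore at the start, so it comes level with the mouth when the plunger is drawn up 35 mm
- cup: round straight dark steel cup holding the seven balls, 55 mm across outside, 70 mm tall, wall 2.5 mm, floor 4 mm thick, about 120 g empty. Origin: centre of the underside; z up to the mouth. It stands to the left or to the right of the feeder; its empty twin is on the other side.
- empty_cup: the same cup, empty: a bystander. Origin: centre of the underside
- ball0: bearing ball, plain steel, 14 mm across, about 12 g, in the cup at the start, rolls easily; origin: its centre
- ball1: bearing ball, plain steel, 14 mm across, about 12 g, in the cup at the start, rolls easily; origin: its centre
- ball2: bearing ball, plain steel, 14 mm across, about 12 g, in the cup at the start, rolls easily; origin: its centre
- ball3: bearing ball, plain steel, 14 mm across, about 12 g, in the cup at the start, rolls easily; origin: its centre
- ball4: bearing ball, plain steel, 14 mm across, about 12 g, in the cup at the start, rolls easily; origin: its centre
- ball5: bearing ball, plain steel, 14 mm across, about 12 g, in the cup at the start, rolls easily; origin: its centre
- ball6: bearing ball, plain steel, 14 mm across, about 12 g, in the cup at the start, rolls easily; origin: its centre
- oil_jar: closed amber jar, 48 mm across, 55 mm tall; bystander; origin: underside
- screwdriver: screwdriver lying on the bench, 150 mm long; bystander; origin: underside
- loupe: black eye loupe, 34 mm across, 28 mm tall; bystander; origin: underside
- stone: red-brown sharpening stone, 100 x 30 x 18 mm; bystander; origin: underside
Not all that is in view belongs to the job. There is more than one size of the plunger; the one meant has the size given above. What is shaped like the cup but green is not meant.

How it is judged:
By the outcome, as a careful person would: the job done as asked, in the order asked, and still so for the second after the job is handed in, while the arm keeps its last pose, push and grip.
It also fails if it takes over 72 s, if anything falls off the work surface, if the arm or the gripper's body presses on something with over 40 N, if the wrist force passes 120 N, or if a joint passes its speed limit or range.

ROBOT

A 6-joint arm with a two-finger parallel gripper is mounted at the origin on the work surface. World frame = base frame: x ahead of the robot, y to its left, z up, the work surface at z = 0. Lengths are in m, angles in rad, forces in N, time in s.
With the tool pointing down it reaches from about 0.4 to 0.825 m from the base axis. Payload 7 kg.
Tool frame: the origin (TCP) lies on the centre line of the jaws, within the pads' length; the fingertips stand 22 mm ahead of it and the grasp point (between the pads) lies 3 mm ahead of it; z points along the fingers, y is the direction in which the jaws open and shut (so a half turn about z gives the same grasp; the last joint's range is limited). The gripper opens to 88 mm and grips with 3 to 60 N. Pads are 19 mm wide; open, the fingers measure 130 mm over their backs; the gripper's body (78 mm by 193 mm) begins 47 mm behind the grasp point.
Start: joints at [1.611, 0.359, 0.012, 0, -1.224, -0.288], TCP at [0.166, 0.654, 0.249] pointing down, gripper open.
Joint ranges: [-3.07, 3.07], [-1.43, 2.12], [-1.02, 1.25], [-3.03, 1.67], [-3.05, -0], [-3.03, 3.03]. Speed limits (rad/s): [2.39, 2.39, 3.01, 3.14, 3.14, 3.14].

INTERFACE

Orientations are given as [roll, pitch, yaw] about the fixed x, y, z axes, in that order (R = Rz(yaw) Ry(pitch) Rx(roll)).
In Python, from station import arm gives the robot as it stands. The module is installed in compiled form; this text tells all that it offers.
- The arm moves only by the tool arm_command, never from a script. Its argument "motion" is a list of rows, each a list of 3 entries, a list of its own where there are three numbers: the shift along the tool's x, y, z in mm, then the turn, a rotation vector about the tool's x, y, z in degrees, then the opening, from 0 (shut) to 1 (fully open). In form: [[[tx, ty, tz], [wx, wy, wz], grip], ...]. A call has 1 to 20 rows; each row shifts and turns the commanded pose from where the row before left it, along the tool's axes as they then stand; what a row does not reach is not made up. A row lasts 1/12 s, in which the tool goes at most 41.7 mm and 7.16 degrees, less where a joint would pass 70% of its speed; a pose out of reach is approached as far as the arm can. A call is refused whole if a number of a shift passes 41.7 or a number of a turn 7.16, either way. A call with a gripper value outside its range is refused whole. The fingers move at their own pace and stop on an object; "newtons" is the grip in N (left out, the last holds). Time passes only in rows, so rows that do not move let the fingers close. It gives the time, the measured TCP pose, the force and the opening at its end, in the units of the state.
- arm.get_state(): the state, without advancing time (a new reading comes with each control period).
- arm.grab_frame(name): name is "side" or "top"; returns the picture (480x640x3 uint8, red, green, blue); there is no depth.
- arm.camera_info(name): a dict with "fov_y" (degrees; the focal length in pixels is half the picture's height over the tangent of half this angle, whatever the lens; pixels are square), "cx", "cy" (the principal point, pixels), "view" (4x4, takes a point from world to camera coordinates). Camera axes: x right, y down, z forward; pixel columns grow to the right and rows downward; lengths in m; the calibration is good to about 2 mm. A picture is of the moment at which its call begins. camera_info takes no time and is no camera call.
- arm.job_done(): hands the job in, once; it reports no verdict.
The state is a dict: "t": time; "q": joint angles; "qd": joint speeds; "joint_efforts": joint torques, N m; "eef_pos": TCP position; "ee_rot": TCP orientation; "force": force on the tool from outside, world axes, zero at the start; "moment": the same for the moment, N m; "width": finger opening in m.
Only numpy, scipy, OpenCV 4.12 (cv2) and the standard library are available. Lean on these libraries where they do the work, as an engineer would, in place of code of your own. Each camera call takes 0.05 s, during which the arm holds its last target. There are 200 camera calls.

## Working session

There is one attempt and no reset: what is moved stays moved. The work goes in short steps, Python scripts to look and compute and a tool call to move; the robot and the scene stay as the last step left them, time stands still between calls to the robot, and variables do not carry over. Pictures are saved under pics/ and viewed, on a budget of 10 in all, crops included, one or two more only if the job needs it, and the job is handed in when it is done.

Besides the shell and the picture viewer there is one more tool, called after "Request:" as name([rows], argument=value, ...), one row to a line, values as JSON. arm_command: Moves the arm, as the interface text tells. Its arguments: {"type":"object","properties":{"motion":{"type":"array","items":{"type":"array"}},"newtons":{"type":"number"}},"required":["motion"]}

```bash
ls; mkdir -p pics
python3 - <<'E'
from station import arm
import cv2,numpy as np
for n in("top","side"):
    cv2.imwrite(f"pics/{n}0.png",arm.grab_frame(n)[:,:,::-1]); c=arm.camera_info(n); print(n,c)
s=arm.get_state(); print(s)
E
```

```text
pics
top {'fov_y': 46.074600548892654, 'cx': 329.8843841566577, 'cy': 245.99125331583568, 'view': array([[-0.06285456, -0.9980214 , -0.00160744, -0.01451673],
       [-0.97474666,  0.06173439, -0.21461085,  0.590539  ],
       [ 0.21428545, -0.01192243, -0.97669832,  1.39432448],
       [ 0.        ,  0.        ,  0.        ,  1.        ]])}
side {'fov_y': 52.44202080551817, 'cx': 310.28450383363605, 'cy': 246.6366644293705, 'view': array([[-0.76287141, -0.6465405 , -0.00354785,  0.39870038],
       [-0.48512556,  0.57602362, -0.65791335,  0.37728946],
       [ 0.42741127, -0.50018213, -0.75308528,  0.86202014],
       [ 0.        ,  0.        ,  0.        ,  1.        ]])}
{'t': 0.1, 'q': array([ 1.61114746e+00,  3.59278491e-01,  1.11615993e-02, -2.84242512e-04,
       -1.22409904e+00, -2.88115111e-01]), 'qd': array([ 5.98174330e-05, -1.60957011e-03, -2.03048111e-04,  1.30772004e-03,
       -7.56127567e-04,  9.83513723e-04]), 'joint_efforts': array([-8.46014300e-04, -5.84161699e+01,  2.93753546e+01,  7.01555237e+00,
        1.01990972e-02, -4.98977806e-05]), 'eef_pos': array([0.16545715, 0.65399655, 0.24774935]), 'ee_rot': array([ 3.14015563e+00, -1.47199627e-04, -2.47860647e-01]), 'force': array([0.77997113, 0.00391027, 0.00203054]), 'moment': array([-0.01265607, -0.00946592, -0.00718036]), 'width': 0.08764825439908722}
```

View pics/top0.png

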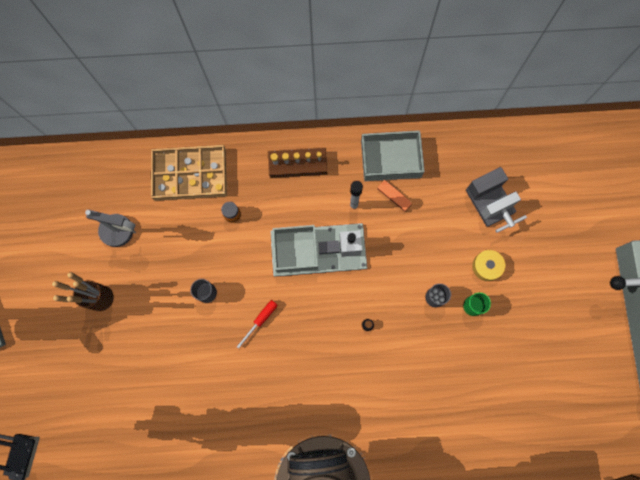

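View pics/side0.png

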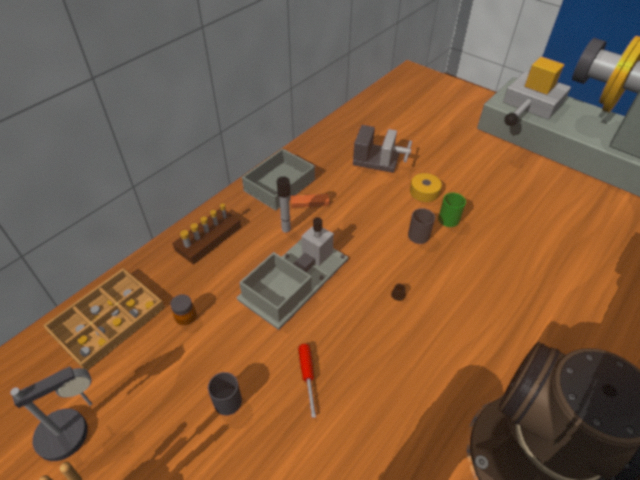

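The top view shows the robot at the bottom and +y to the left.
- **Cups:** at (437,295) with balls, (204,291) empty twin, (477,304) green. The one meant is (437,295), because it is dark and holds the balls.
- **Plungers:** one in the feeder column at (351,238), and a larger one standing at (357,190). The one meant is in the column.

I'll confirm both in an enlarged montage.

```bash
cat > h.py <<'E'
import numpy as np, cv2
from station import arm
def cam(n):
    c=arm.camera_info(n); f=240/np.tan(np.radians(c['fov_y']/2)); return f,c['cx'],c['cy'],np.array(c['view'])
def proj(n,p):
    f,cx,cy,V=cam(n); q=np.atleast_2d(p)@V[:3,:3].T+V[:3,3]; return np.c_[f*q[:,0]/q[:,2]+cx,f*q[:,1]/q[:,2]+cy]
def ray(n,uv):
    f,cx,cy,V=cam(n); o=-V[:3,:3].T@V[:3,3]; d=V[:3,:3].T@np.array([(uv[0]-cx)/f,(uv[1]-cy)/f,1]); return o,d
def plane(n,uv,z):
    o,d=ray(n,uv); return o+d*(z-o[2])/d[2]
def tri(ut,us):
    A=[];b=[]
    for n,uv in(("top",ut),("side",us)):
        o,d=ray(n,uv); d=d/np.linalg.norm(d); P=np.eye(3)-np.outer(d,d); A.append(P); b.append(P@o)
    return np.linalg.lstsq(np.vstack(A),np.hstack(b),rcond=None)[0]
E
python3 - <<'E'
import cv2,numpy as np
t=cv2.imread("pics/top0.png");s=cv2.imread("pics/side0.png")
R=lambda im,x,y,w,h:cv2.resize(im[y:y+h,x:x+w],(400,300),interpolation=cv2.INTER_CUBIC)
cv2.imwrite("pics/m1.png",np.vstack([np.hstack([R(t,262,205,120,90),R(t,400,260,100,75)]),np.hstack([R(s,228,210,140,105),R(s,380,180,100,75)])]))
E
```

```text
(no output)
```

View pics/m1.png

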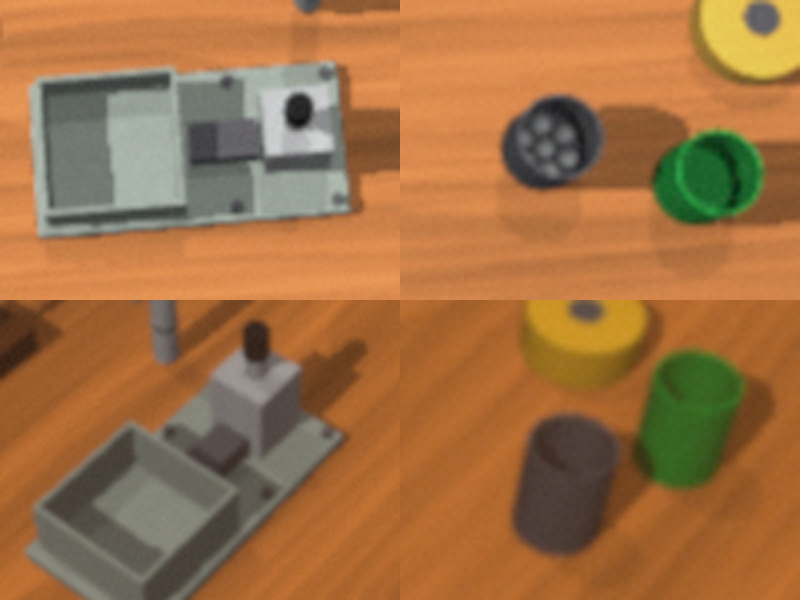

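The crops confirm it: the dark cup with seven balls has its rim at top (440,295) and side (422,217). The plunger standing in the column has its knob at top (351.5,238) and side (318,225). The green cup stands close by on the cup's -y side. Next I'll measure.

Run:
```python
from h import *
np.set_printoptions(precision=4,suppress=True)
t=cv2.imread("pics/top0.png");s=cv2.imread("pics/side0.png")
for n in("top","side"): print(n,"cam at",ray(n,(0,0))[0])
def blob(im,x0,y0,x1,y1,thr=60):
    m=(im[y0:y1,x0:x1].max(2)<thr).astype(np.uint8); k,l,st,c=cv2.connectedComponentsWithStats(m); i=1+st[1:,4].argmax(); return c[i]+[x0,y0],st[i]
kt,a=blob(t,335,225,365,252); ks,b=blob(s,308,212,330,236); print("knob",kt,a,ks,b); K=tri(kt,ks); print(K, plane("top",kt,.12)); print("reproj",proj("top",K),proj("side",K))
def sil(im,x0,y0,x1,y1):
    hsv=cv2.cvtColor(im,cv2.COLOR_BGR2HSV)[y0:y1,x0:x1]; m=(hsv[...,1]<110).astype(np.uint8); k,l,st,c=cv2.connectedComponentsWithStats(m); i=1+st[1:,4].argmax(); return c[i]+[x0,y0],st[i]+np.array([x0,y0,0,0,0])
for nm,bt,bs in(("cup",(415,275,460,316),(400,200,440,250)),("empty",(185,270,225,312),(200,365,250,420))):
    ct,a=sil(t,*bt); cs,b=sil(s,*bs); print(nm,ct,a,cs,b,tri(ct,cs),plane("top",ct,.037))
print("cup rim",plane("top",(440,295),.07),plane("side",(422.5,217.5),.07))
print("green rim",plane("top",(400+80/1,303),.07), plane("side",(454,205),.07))
for c in((362.5,224.5),(367.6,268.6),(274,276.1)): print("plate",plane("top",c,.012))
for c in((271.6,229),(316,226),(318,270.4)): print("hrim",plane("top",c,.062))
print("2nd plunger foot/top", plane("side",(286,231),0), tri((357,187),(284,183)))
```

```text
top cam at [ 0.2759 -0.0343  1.4885]
side cam at [0.1188 0.4716 0.8988]
knob [351.1538 237.9038] [13  9  7  9 52] [317.3231 224.7846] [ 6  7  7 12 65]
[ 0.5929 -0.1059  0.1177] [ 0.5934 -0.1052  0.12  ]
reproj [[351.4052 238.3129]] [[316.802  224.6413]]
cup [438.0264 295.1736] [426 284  25  23 455] [420.7724 225.3574] [409 209  26  34 624] [ 0.4454 -0.322   0.042 ] [ 0.4469 -0.3226  0.037 ]
empty [202.9568 290.4968] [190 279  27  24 463] [224.5996 392.9567] [ 208  373   33   42 1039] [0.4945 0.2806 0.0446] [0.4974 0.2834 0.037 ]
cup rim [ 0.4432 -0.3211  0.07  ] [ 0.4444 -0.3212  0.07  ]
green rim [ 0.4167 -0.4194  0.07  ] [ 0.4084 -0.4073  0.07  ]
plate [ 0.6536 -0.144   0.012 ]
plate [ 0.5322 -0.1484  0.012 ]
plate [0.5278 0.1005 0.012 ]
hrim [0.6437 0.097  0.062 ]
hrim [ 0.6445 -0.0189  0.062 ]
hrim [ 0.5269 -0.0173  0.062 ]
2nd plunger foot/top [ 0.7095 -0.1259  0.    ] [ 0.7107 -0.1276  0.1587]
```

Estimates so far:

| Thing | Position (m) |
|---|---|
| Cup | (0.445, -0.322) |
| Hopper centre | about (0.587, 0.041) |
| Knob | (0.593, -0.106, 0.115) |
| Feeder yaw | about 1.5° |

Plan: take the cup with the hand tilted 55° from the +y side, which is clear of the green cup. Then pour toward -y so the hand ends up above the cup. First, yaw to -90° and travel.

Request:
arm_command([
  [[0, 0, 0], [0, 0, 6], 1],
  [[0, 0, 0], [0, 0, 6], 1],
  [[0, 0, 0], [0, 0, 6], 1],
  [[0, 0, 0], [0, 0, 6], 1],
  [[0, 0, 0], [0, 0, 6], 1],
  [[0, 0, 0], [0, 0, 6], 1],
  [[0, 0, 0], [0, 0, 6], 1],
  [[0, 0, 0], [0, 0, 6], 1],
  [[0, 0, 0], [0, 0, 6], 1],
  [[0, 0, 0], [0, 0, 6], 1],
  [[0, 0, 0], [0, 0, 6], 1],
  [[0, 0, 0], [0, 0, 6], 1],
  [[20, -12, 0], [0, 0, 3.8], 1],
  [[30, -20, 0], [0, 0, 0], 1],
  [[30, -20, 0], [0, 0, 0], 1],
  [[30, -20, 0], [0, 0, 0], 1],
  [[30, -20, 0], [0, 0, 0], 1],
  [[30, -20, 0], [0, 0, 0], 1],
  [[30, -20, 0], [0, 0, 0], 1],
  [[30, -20, 0], [0, 0, 0], 1],
], newtons=20)

```text
t: 1.77
eef_pos: [0.3194, 0.4234, 0.2483]
ee_rot: [3.141, -0.0, -1.57]
force: [0.3, -0.3, 0.1]
width: 0.0875
```

Request:
arm_command([
  [[30, -20, 0], [0, 0, 0], 1],
  [[30, -20, 0], [0, 0, 0], 1],
  [[30, -20, 0], [0, 0, 0], 1],
  [[30, -20, 0], [0, 0, 0], 1],
  [[30, -20, 0], [0, 0, 0], 1],
  [[30, -20, 0], [0, 0, 0], 1],
  [[30, -8, 0], [0, 0, 0], 1],
  [[30, 0, 0], [0, 0, 0], 1],
  [[20, 0, 0], [0, 0, 0], 1],
  [[10, 0, 0], [0, 5, 0], 1],
  [[0, 0, 0], [0, 5, 0], 1],
  [[0, 0, 0], [0, 5, 0], 1],
  [[0, 0, 0], [0, 5, 0], 1],
  [[0, 0, 0], [0, 5, 0], 1],
  [[0, 0, 0], [0, 5, 0], 1],
])

```text
t: 3.02
eef_pos: [0.447, 0.1553, 0.2489]
ee_rot: [-3.14, -0.527, -1.571]
force: [0.6, 1.0, 0.5]
width: 0.0871
```

```bash
cat >> h.py <<'E'
from scipy.spatial.transform import Rotation as Ro
def st(show=True):
    s=arm.get_state()
    if show:
        print("t",round(s['t'],2),"pos",np.round(s['eef_pos']*1000,1),"rot",np.round(np.degrees(s['ee_rot']),1),"q",np.round(s['q'],2),"F",np.round(s['force'],1),"w",round(s['width']*1000,1))
    return np.array(s['eef_pos']),Ro.from_euler('xyz',s['ee_rot'])
def to(p,R=None):
    p0,R0=st(); R=R or R0
    print("turn(tool,deg)",np.round((R0.inv()*R).as_rotvec(degrees=True),1),"| shift in present axes",np.round(R0.inv().apply(np.array(p)-p0)*1000,1),"in final axes",np.round(R.inv().apply(np.array(p)-p0)*1000,1))
def tilt(deg): # tool x toward -y at 0 (pointing down); positive points -y
    return Ro.from_euler('z',-90,degrees=True)*Ro.from_euler('x',180,degrees=True)*Ro.from_euler('y',deg,degrees=True)
E
python3 -c "
from h import *
print(tilt(55).as_matrix().round(2))
R=tilt(55);g=np.array([.445,-.322,.045]);d=R.as_matrix()[:,2]
to(g-d*.123,R)"
```

```text
[[ 0.   -1.   -0.  ]
 [-0.57  0.   -0.82]
 [ 0.82  0.   -0.57]]
t 3.02 pos [447.  155.3 248.9] rot [-179.9  -30.2  -90. ] q [ 0.98  0.2  -0.43  0.29 -1.39 -1.1 ] F [0.6 1.  0.5] w 87.1
turn(tool,deg) [-0.1 24.8 -0. ] | shift in present axes [258.3   2.2 304.8] in final axes [106.7   2.  385. ]
```

Request:
arm_command([
  [[0, 0, 0], [0, 5, 0], 1],
  [[0, 0, 0], [0, 5, 0], 1],
  [[0, 0, 0], [0, 5, 0], 1],
  [[0, 0, 0], [0, 5, 0], 1],
  [[0, 0, 0], [0, 5, 0], 1],
  [[8, 0, 25], [0, 0, 0], 1],
  [[8, 0, 25], [0, 0, 0], 1],
  [[8, 0, 25], [0, 0, 0], 1],
  [[8, 0, 25], [0, 0, 0], 1],
  [[8, 0, 25], [0, 0, 0], 1],
  [[8, 0, 25], [0, 0, 0], 1],
  [[8, 0, 25], [0, 0, 0], 1],
  [[8, 0, 25], [0, 0, 0], 1],
  [[8, 0, 25], [0, 0, 0], 1],
  [[8, 0, 25], [0, 0, 0], 1],
  [[8, 0, 25], [0, 0, 0], 1],
  [[6, 0, 25], [0, 0, 0], 1],
  [[6, 0, 25], [0, 0, 0], 1],
  [[6, 0, 25], [0, 0, 0], 1],
  [[0, 0, 20], [0, 0, 0], 1],
])

```text
t: 4.68
eef_pos: [0.4615, -0.2036, 0.1296]
ee_rot: [3.124, -0.956, -1.573]
force: [-0.6, 0.1, 0.1]
width: 0.0875
```

```bash
python3 -c "
from h import *
R=tilt(55);g=np.array([.445,-.322,.045]);d=R.as_matrix()[:,2]
to(g-d*.003,R)
cv2.imwrite('pics/p2.png',arm.grab_frame('side')[100:460,160:640,::-1])"
```

```text
t 4.68 pos [ 461.5 -203.6  129.6] rot [179.  -54.8 -90.1] q [ 0.38  0.37 -1.02  1.06 -1.04 -1.36] F [-0.6  0.1  0.1] w 87.5
turn(tool,deg) [ 1.1  0.2 -0.1] | shift in present axes [ -0.9  13.7 142.8] in final axes [ -1.4  16.5 142.5]
```

View pics/p2.png

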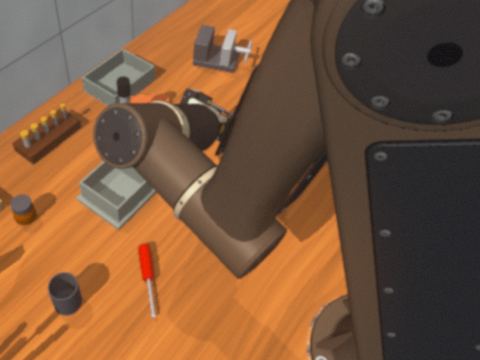

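The side picture shows the arm folded tightly over the feeder. q3 is at its -1.02 limit, so this hand direction puts the wrist too near the base. I'll fit a simple kinematic model to the three recorded states and choose a hand heading that is in reach.

```bash
cat > kin.py <<'E'
from h import *
from scipy.optimize import least_squares
LO=np.array([-3.07,-1.43,-1.02,-3.03,-3.05,-3.03]);HI=np.array([3.07,2.12,1.25,1.67,0,3.03])
rx=lambda a:Ro.from_euler('x',a);ry=lambda a:Ro.from_euler('y',a);rz=lambda a:Ro.from_euler('z',a)
def fk(q,g,s4=1,s6=-1):
    d1,a1,L2,a3,L4,d6=g
    R=rz(q[0]);p=R.apply([a1,0,d1]);R=R*ry(q[1]);p=p+R.apply([0,0,L2]);R=R*ry(-q[2]);p=p+R.apply([L4,0,a3])
    W=p;R=R*rx(s4*q[3])*ry(-q[4]);p=p+R.apply([d6,0,0]);R=R*rx(s6*q[5])
    return p,R,W
E
cat > fit.py <<'E'
from kin import *
D=[([1.61115,.35928,.01116,-.00028,-1.2241,-.28812],[.16546,.654,.24775],None),([.98,.2,-.43,.29,-1.39,-1.1],[.447,.1553,.2489],None),([.38,.37,-1.02,1.06,-1.04,-1.36],[.4615,-.2036,.1296],[3.124,-.956,-1.573])]
for s4 in(1,-1):
    f=lambda g:np.hstack([fk(q,g,s4)[0]-p for q,p,_ in D])
    r=least_squares(f,[.4,.02,.4,.02,.4,.2]); print(s4,r.x.round(3),(f(r.x)*1000).round(1))
    g=r.x; q,p,e=D[2]
    M=fk(q,g,s4)[1].inv()*Ro.from_euler('xyz',e); M0=fk(D[0][0],g,s4)[1].inv()*Ro.from_euler('xyz',[3.14016,0,-.24786]); print(M.as_matrix().round(2).tolist(),M0.as_matrix().round(2).tolist())
E
python3 fit.py
```

```text
1 [-1.935 -0.29   2.272 -0.415  0.297 -0.544] [-191.7   -8.2   -3.4 -108.7   74.4    4.4   17.5  -45.8   -1. ]
[[-0.8, 0.58, -0.13], [-0.56, -0.66, 0.5], [0.21, 0.47, 0.86]] [[0.0, -0.0, 1.0], [-1.0, 0.0, 0.0], [-0.0, -1.0, -0.0]]
-1 [0.386 0.151 0.366 0.193 0.323 0.544] [-191.7   -6.7    8.1 -111.1   70.9  -10.5   19.9  -44.7    2.5]
[[0.0, 0.0, 1.0], [-1.0, 0.0, 0.0], [-0.0, -1.0, 0.0]] [[0.0, 0.0, 1.0], [-1.0, -0.0, 0.0], [0.0, -1.0, 0.0]]
```

```bash
sed -i 's/d1,a1,L2,a3,L4,d6=g/d1,a1,L2,a3,L4,d6,b=g/; s/apply(\[a1,0,d1\])/apply([a1,b,d1])/; s/s4=1,s6/s4=-1,s6/' kin.py; sed -i 's/for s4 in(1,-1)/for s4 in(-1,)/; s/.4,.2\])/.4,.2,-.19])/' fit.py
cat >> fit.py <<'E'
r=least_squares(lambda g:np.r_[f(g),(g[1])*.01,g[3]*.01],[.4,.0,.4,.0,.4,.2,-.19]); print(r.x.round(4),(f(r.x)*1000).round(1)); np.save("g.npy",r.x)
E
python3 fit.py
```

```text
-1 [-0.312  0.018  0.938  0.01   0.315  0.217 -0.204] [ 12.4   1.1   4.6 -17.2   9.5  -6.1   3.6  -6.2   1.4]
[[0.0, 0.0, 1.0], [-1.0, 0.0, 0.0], [-0.0, -1.0, 0.0]] [[0.0, 0.0, 1.0], [-1.0, -0.0, 0.0], [0.0, -1.0, 0.0]]
[-0.3116  0.0182  0.9385  0.0104  0.315   0.2169 -0.2042] [ 12.4   1.1   4.6 -17.2   9.5  -6.1   3.6  -6.2   1.4]
```

Request:
arm_command([
  [[26, -13, -10], [0, 0, 0], 1],
  [[26, -13, -10], [0, 0, 0], 1],
  [[26, -13, -10], [0, 0, 0], 1],
  [[0, 0, 0], [-5, 0, 3.5], 1],
  [[0, 0, 0], [-5, 0, 3.5], 1],
  [[0, 0, 0], [-5, 0, 3.5], 1],
  [[0, 0, 0], [-5, 0, 3.5], 1],
  [[0, 0, 0], [-5, 0, 3.5], 1],
])

```text
t: 5.4
eef_pos: [0.5008, -0.2225, 0.2098]
ee_rot: [3.121, -0.963, -2.106]
force: [0.8, -0.1, 0.5]
width: 0.0875
```

```bash
python3 -c "
from h import *
s=arm.get_state();print({k:np.array(s[k]).round(5).tolist() for k in('t','q','eef_pos','ee_rot')})"
```

```text
{'t': 5.4, 'q': [0.28504, 0.48856, -0.46408, 0.58001, -1.46126, -1.15935], 'eef_pos': [0.50079, -0.22254, 0.20985], 'ee_rot': [3.12113, -0.963, -2.10611]}
```

Request:
arm_command([
  [[0, 0, 0], [-5, 0, 3.5], 1],
  [[0, 0, 0], [-5, 0, 3.5], 1],
  [[0, 0, 0], [-5, 0, 3.5], 1],
  [[0, 0, 0], [-5, 0, 3.5], 1],
])

```text
t: 5.73
eef_pos: [0.5009, -0.2228, 0.2095]
ee_rot: [3.125, -0.968, -2.535]
force: [0.2, 0.2, 0.1]
width: 0.088
```

```bash
python3 -c "
from h import *
s=arm.get_state();print({k:np.array(s[k]).round(5).tolist() for k in('t','q','eef_pos','ee_rot')})"
```

```text
{'t': 5.7333, 'q': [0.1623, 0.61842, -0.15699, 0.34901, -1.71103, -1.25827], 'eef_pos': [0.50089, -0.22279, 0.20955], 'ee_rot': [3.1247, -0.96827, -2.53529]}
```

```bash
cat > kin.py <<'E'
from h import *
from scipy.optimize import least_squares
LO=np.array([-3.07,-1.43,-1.02,-3.03,-3.05,-3.03]);HI=np.array([3.07,2.12,1.25,1.67,0,3.03])
rx=lambda a:Ro.from_euler('x',a);ry=lambda a:Ro.from_euler('y',a);rz=lambda a:Ro.from_euler('z',a)
T=Ro.from_matrix([[0,0,1],[-1,0,0],[0,-1,0]])
def fk(q,g):
    d1,a1,L2,a3,L4,d6,b,y4,z4,z5=g
    R=rz(q[0]);p=R.apply([a1,b,d1]);R=R*ry(q[1]);p=p+R.apply([0,0,L2]);R=R*ry(-q[2]);p=p+R.apply([L4,0,a3])
    R=R*rx(-q[3]);p=p+R.apply([0,y4,z4]);W=p;R=R*ry(-q[4]);p=p+R.apply([d6,0,z5]);R=R*rx(-q[5])
    return p,R*T,W
def ik(p,R,q0,g):
    r=least_squares(lambda q:np.r_[(fk(q,g)[0]-p)*5,(R.inv()*fk(q,g)[1]).as_rotvec()],np.clip(q0,LO+.01,HI-.01),bounds=(LO,HI))
    return r.x,np.abs(r.fun).max()
E
cat > fit.py <<'E'
from kin import *
np.set_printoptions(precision=4,suppress=True)
D=[([1.61115,.35928,.01116,-.00028,-1.2241,-.28812],[.16546,.654,.24775]),([.98,.2,-.43,.29,-1.39,-1.1],[.447,.1553,.2489]),([.38,.37,-1.02,1.06,-1.04,-1.36],[.4615,-.2036,.1296]),
([0.28504,0.48856,-0.46408,0.58001,-1.46126,-1.15935],[0.50079,-0.22254,0.20985]),([0.1623,0.61842,-0.15699,0.34901,-1.71103,-1.25827],[0.50089,-0.22279,0.20955])]
f=lambda g:np.hstack([fk(q,g)[0]-p for q,p in D])
r=least_squares(lambda g:np.r_[f(g),np.r_[g[1],g[3],g[7:]]*.003],[.4,0,.4,0,.4,.2,-.19,0,0,0]);print(r.x,(f(r.x)*1000).round(1));np.save('g.npy',r.x)
E
python3 fit.py
```

```text
[ 0.1811  0.0047  0.6117 -0.0005  0.4454  0.365  -0.0083 -0.184   0.0115
  0.0051] [ 0.5  0.  -0.7 -0.7  0.8  1.4 -0.1 -0.3 -0.1  0.6  0.2 -0.1 -0.6 -0.4
 -0.4]
```

The model now fits to about 1 mm. Next I'll check grasp and pour headings for reachability.

```bash
cat >> kin.py <<'E'
g=np.load('g.npy')
# tool heading psi (horizontal direction the fingers lean toward), tilt deg from straight down
def HR(psi,tilt): return Ro.from_euler('z',psi,degrees=True)*Ro.from_euler('x',180,degrees=True)*Ro.from_euler('y',tilt,degrees=True)
def pose(gp,psi,tilt):
    R=HR(psi,tilt); return np.array(gp)-R.as_matrix()[:,2]*.003,R
E
python3 - <<'E'
from kin import *
np.set_printoptions(precision=2,suppress=True)
q=np.array(arm.get_state()['q']); p0,R0=st(); print("fk err",(fk(q,g)[0]-p0)*1000)
cup=np.array([.445,-.322,.047])
for psi in(-180,-165,-150,-135,-120):
    for th in(60,50,40):
        x,e=ik(*pose(cup,psi,th),q,g); print("grasp",psi,th,x,round(e,3),"W",fk(x,g)[2]) if e<.01 else print("grasp",psi,th,"bad",round(e,2))
hop=np.array([.587,.041,.12])
for psi in range(-180,180,30):
    m=np.array([np.cos(np.radians(psi)),np.sin(np.radians(psi)),0]); out=[];x=None
    for th in(50,25,0,-25,-45,-65):
        best=None
        for s in([x] if x is not None else [q,[.5,.5,-.3,-1,-1.5,1],[.3,.5,-.2,1,-1.5,-1],[.3,.5,-.2,0,-1.5,2]]):
            y,e=ik(*pose(hop-.035*m,psi,th),s,g)
            if best is None or e<best[1]: best=(y,e)
        x,e=best; out.append(round(e,3))
        if th==50:x0=x
    print("pour",psi,out,x0,x)
E
```

```text
t 5.73 pos [ 500.9 -222.8  209.5] rot [ 179.   -55.5 -145.3] q [ 0.16  0.62 -0.16  0.35 -1.71 -1.26] F [0.2 0.2 0.1] w 88.0
fk err [-0.63 -0.39 -0.42]
grasp -180 60 [-0.17  0.92  0.04  0.15 -1.73 -1.46] 0.0 W [ 0.76 -0.32  0.24]
grasp -180 50 [-0.18  0.82 -0.04  0.14 -1.58 -1.46] 0.0 W [ 0.72 -0.32  0.29]
grasp -180 40 [-0.19  0.71 -0.13  0.12 -1.42 -1.45] 0.0 W [ 0.68 -0.32  0.33]
grasp -165 60 [-0.08  0.87 -0.13  0.29 -1.59 -1.39] 0.0 W [ 0.75 -0.24  0.24]
grasp -165 50 [-0.09  0.77 -0.19  0.27 -1.45 -1.37] 0.0 W [ 0.71 -0.25  0.29]
grasp -165 40 [-0.11  0.67 -0.26  0.25 -1.3  -1.35] 0.0 W [ 0.67 -0.26  0.33]
grasp -150 60 [ 0.01  0.81 -0.32  0.44 -1.43 -1.36] 0.0 W [ 0.72 -0.16  0.24]
grasp -150 50 [-0.01  0.72 -0.37  0.42 -1.3  -1.32] 0.0 W [ 0.69 -0.18  0.29]
grasp -150 40 [-0.05  0.62 -0.42  0.39 -1.17 -1.27] 0.0 W [ 0.65 -0.2   0.33]
grasp -135 60 [ 0.08  0.75 -0.54  0.63 -1.27 -1.38] 0.0 W [ 0.67 -0.1   0.24]
grasp -135 50 [ 0.05  0.65 -0.57  0.6  -1.15 -1.32] 0.0 W [ 0.64 -0.12  0.29]
grasp -135 40 [ 0.    0.56 -0.6   0.56 -1.02 -1.24] 0.0 W [ 0.61 -0.16  0.33]
grasp -120 60
[... 1816 characters left out ...]
716), np.float64(0.86), np.float64(1.228)] [-0.28  0.35 -0.31 -1.08 -1.   -2.72] [ 0.41  0.71  0.02  0.23 -1.63 -3.03]
pour 90 [np.float64(0.0), np.float64(0.0), np.float64(0.205), np.float64(0.469), np.float64(0.641), np.float64(0.81)] [-0.23  0.54 -0.01 -0.86 -1.38 -2.58] [ 0.45  0.49 -0.26  0.32 -1.22 -3.03]
pour 120 [np.float64(0.0), np.float64(0.0), np.float64(0.0), np.float64(0.274), np.float64(0.531), np.float64(0.771)] [-0.1   0.71  0.27 -0.68 -1.7  -2.41] [ 0.47  0.31 -0.55  0.51 -0.8  -3.03]
pour 150 [np.float64(0.0), np.float64(0.0), np.float64(0.0), np.float64(0.106), np.float64(0.407), np.float64(0.706)] [ 0.07  0.84  0.47 -0.48 -1.94 -2.16] [ 0.38  0.17 -0.82  0.86 -0.38 -3.03]
```

Run:
```python
from kin import *
np.set_printoptions(precision=3,suppress=True)
q=np.array(arm.get_state()['q'])
def F(x):
    R=rz(x[0])*ry(x[1])*ry(-x[2])*rx(-x[3]); return fk(x,g)[2]-R.apply([0,g[7],g[8]])
for psi in(-165,-157,-150):
    x,e=ik(*pose([.445,-.322,.047],psi,57),q,g); print(psi,x,"W",fk(x,g)[2],"F",F(x))
for th in (57,0,-40,-57):
    m=np.array([np.cos(np.radians(-105)),np.sin(np.radians(-105)),0]);x,e=ik(*pose(np.array([.587,.041,.12])-.035*m,-105,th),q,g); print("pour",th,x,round(e,3),"W",fk(x,g)[2],"F",F(x))
for n,c in(("vise",(490,225)),("yellow",(490,266))): print(n,plane("top",c,.0))
R=HR(-157,57);d=R.as_matrix()[:,2]; to(np.array([.445,-.322,.047])-d*.103,R)
```

```text
-165 [-0.081  0.84  -0.148  0.285 -1.55  -1.385] W [ 0.74  -0.242  0.252] F [ 0.702 -0.065  0.217]
-157 [-0.035  0.811 -0.247  0.364 -1.469 -1.361] W [ 0.726 -0.201  0.252] F [ 0.666 -0.031  0.214]
-150 [ 0.003  0.783 -0.338  0.438 -1.395 -1.349] W [ 0.709 -0.168  0.252] F [ 0.629 -0.006  0.213]
pour 57 [ 0.72   0.738 -0.219  0.485 -1.527 -1.245] 0.0 W [0.674 0.371 0.325] F [0.511 0.437 0.269]
pour 0 [ 0.451  0.341 -0.333 -0.    -0.896 -0.712] 0.0 W [0.591 0.073 0.488] F [0.505 0.235 0.479]
pour -40 [-0.021  0.372 -0.195 -0.836 -1.     0.229] 0.0 W [ 0.53  -0.152  0.403] F [ 0.602 -0.021  0.511]
pour -57 [-0.226  0.49  -0.163 -1.112 -1.208  0.557] 0.0 W [ 0.512 -0.221  0.323] F [ 0.628 -0.153  0.45 ]
vise [ 0.633 -0.491  0.   ]
yellow [ 0.521 -0.477  0.   ]
t 5.73 pos [ 500.9 -222.8  209.5] rot [ 179.   -55.5 -145.3] q [ 0.16  0.62 -0.16  0.35 -1.71 -1.26] F [0.2 0.2 0.1] w 88.0
turn(tool,deg) [-8.8  1.5  6.5] | shift in present axes [-77.6 -68.5  73.9] in final axes [-87.2 -69.5  61.2]
```

Run:
```python
from kin import *
np.set_printoptions(precision=3,suppress=True)
q=np.array(arm.get_state()['q'])
def F(x):
    R=rz(x[0])*ry(x[1])*ry(-x[2])*rx(-x[3]); return fk(x,g)[2]-R.apply([0,g[7],g[8]])
x,e=ik(*pose([.445,-.322,.047],-157,45),q,g); print(x,"W",fk(x,g)[2],"F",F(x))
for th in (45,0,-40,-55,-67):
    m=np.array([np.cos(np.radians(-105)),np.sin(np.radians(-105)),0]);x,e=ik(*pose(np.array([.587,.041,.13])-.035*m,-105,th),x,g); print("pour",th,x,round(e,3),"W",fk(x,g)[2],"F",F(x))
R=HR(-157,45);d=R.as_matrix()[:,2]; to(np.array([.445,-.322,.047])-d*.103,R)
```

```text
[-0.061  0.696 -0.315  0.333 -1.305 -1.323] W [ 0.681 -0.221  0.311] F [ 0.631 -0.047  0.273]
pour 45 [ 0.69   0.623 -0.246  0.43  -1.402 -1.181] 0.0 W [0.661 0.323 0.394] F [0.506 0.407 0.337]
pour 0 [ 0.451  0.331 -0.321 -0.    -0.919 -0.712] 0.0 W [0.591 0.073 0.498] F [0.505 0.235 0.489]
pour -40 [-0.019  0.359 -0.189 -0.827 -1.012  0.211] 0.0 W [ 0.53  -0.152  0.413] F [ 0.599 -0.02   0.522]
pour -55 [-0.204  0.458 -0.161 -1.078 -1.19   0.504] 0.0 W [ 0.514 -0.214  0.343] F [ 0.623 -0.137  0.471]
pour -67 [-0.316  0.566 -0.149 -1.228 -1.35   0.688] 0.0 W [ 0.505 -0.25   0.277] F [ 0.633 -0.216  0.405]
t 5.73 pos [ 500.9 -222.8  209.5] rot [ 179.   -55.5 -145.3] q [ 0.16  0.62 -0.16  0.35 -1.71 -1.26] F [0.2 0.2 0.1] w 88.0
turn(tool,deg) [ -8.1 -10.5   7.4] | shift in present axes [-56.3 -65.8  75.4] in final axes [-51.1 -69.5  75.7]
```

Request:
arm_command([
  [[0, 0, 0], [-4, -5.2, 3.7], 1],
  [[0, 0, 0], [-4, -5.2, 3.7], 1],
  [[-13, -17.5, 19], [0, 0, 0], 1],
  [[-13, -17.5, 19], [0, 0, 0], 1],
  [[-13, -17.5, 19], [0, 0, 0], 1],
  [[-12, -17, 19], [0, 0, 0], 1],
  [[0, 0, 0], [0, 0, 0], 1],
])

```text
t: 6.32
eef_pos: [0.509, -0.2966, 0.116]
ee_rot: [3.138, -0.801, -2.727]
force: [-1.7, 0.2, -1.1]
width: 0.0879
```

Run:
```python
from kin import *
R=HR(-157,45);d=R.as_matrix()[:,2]; to(np.array([.445,-.322,.047])-d*.003,R)
t=arm.grab_frame('top')[210:330,370:530,::-1]; s=arm.grab_frame('side')[150:270,340:500,::-1]
cv2.imwrite('pics/p3.png',np.hstack([cv2.resize(i,(400,300),interpolation=2) for i in(t,s)]))
```

```text
t 6.32 pos [ 509.  -296.6  116. ] rot [ 179.8  -45.9 -156.2] q [-0.02  0.7  -0.11  0.3  -1.52 -1.28] F [-1.7  0.2 -1.1] w 87.9
turn(tool,deg) [-0.4 -0.9  0.5] | shift in present axes [-1.6  2.2 94.5] in final axes [-0.2  1.6 94.5]
```

View pics/p3.png

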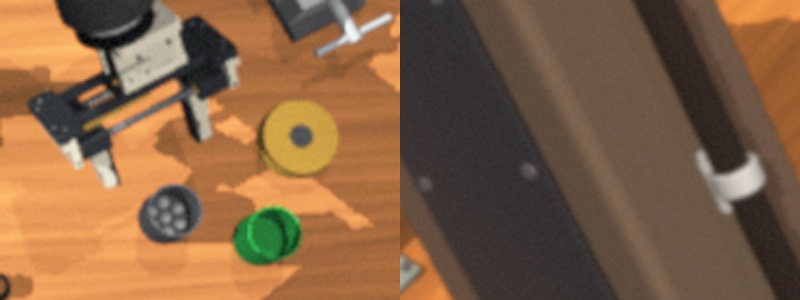

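The picture shows the open jaws straddling the line to the ball cup (crop 172,212), clear of the green cup and the yellow reel. I'll go in and close.

Request:
arm_command([
  [[0, 0, 20], [0, -0.5, 0], 1],
  [[0, 1, 20], [0, -0.5, 0], 1],
  [[0, 1, 20], [0, 0, 0], 1],
  [[0, 0, 20], [0, 0, 0], 1],
  [[0, 0, 14], [0, 0, 0], 1],
  [[0, 0, 0], [0, 0, 0], 1],
  [[0, 0, 0], [0, 0, 0], 0.7],
  [[0, 0, 0], [0, 0, 0], 0.6],
  [[0, 0, 0], [0, 0, 0], 0.5],
  [[0, 0, 0], [0, 0, 0], 0.4],
  [[0, 0, 0], [0, 0, 0], 0.4],
  [[0, 0, 0], [0, 0, 0], 0.4],
], newtons=25)

```text
t: 7.42
eef_pos: [0.4509, -0.3198, 0.0545]
ee_rot: [-3.138, -0.777, -2.727]
force: [0.7, 1.9, 3.1]
width: 0.0541
```

Run:
```python
from kin import *
to([.44,-.325,.25])
```

```text
t 7.42 pos [ 450.9 -319.8   54.5] rot [-179.8  -44.5 -156.3] q [-0.05  0.69 -0.3   0.34 -1.31 -1.31] F [0.7 1.9 3.1] w 54.1
turn(tool,deg) [0. 0. 0.] | shift in present axes [ 145.7   -0.8 -130.9] in final axes [ 145.7   -0.8 -130.9]
```

Request:
arm_command([
  [[6, 0, -6], [0, 0, 0], 0.4],
  [[12, 0, -12], [0, 0, 0], 0.4],
  [[18, 0, -18], [0, 0, 0], 0.4],
  [[20, 0, -20], [0, 0, 0], 0.4],
  [[20, 0, -20], [0, 0, 0], 0.4],
  [[20, 0, -20], [0, 0, 0], 0.4],
  [[20, 0, -20], [0, 0, 0], 0.4],
  [[12, 0, -12], [0, 0, 0], 0.4],
  [[0, 0, 0], [0, 0, 0], 0.4],
])

```text
t: 8.17
eef_pos: [0.45, -0.3203, 0.2392]
ee_rot: [-3.134, -0.772, -2.73]
force: [-0.2, -0.8, -1.0]
width: 0.0544
```

Run:
```python
from kin import *
m=np.array([np.cos(np.radians(-105)),np.sin(np.radians(-105)),0]);h=np.array([.587,.041,0])
p,R=pose(h-.035*m+[0,0,.24],-105,45); to(p,R)
t=arm.grab_frame('top')[160:340,280:520,::-1]
cv2.imwrite('pics/p4.png',cv2.resize(t,(640,480),interpolation=2))
```

```text
t 8.17 pos [ 450.  -320.3  239.2] rot [-179.6  -44.2 -156.4] q [-0.05  0.49 -0.17  0.33 -1.62 -1.21] F [-0.2 -0.8 -1. ] w 54.4
turn(tool,deg) [ 35.7   0.6 -36.6] | shift in present axes [-208.   303.9 -208.8] in final axes [-296.   -38.8 -300.2]
```

View pics/p4.png

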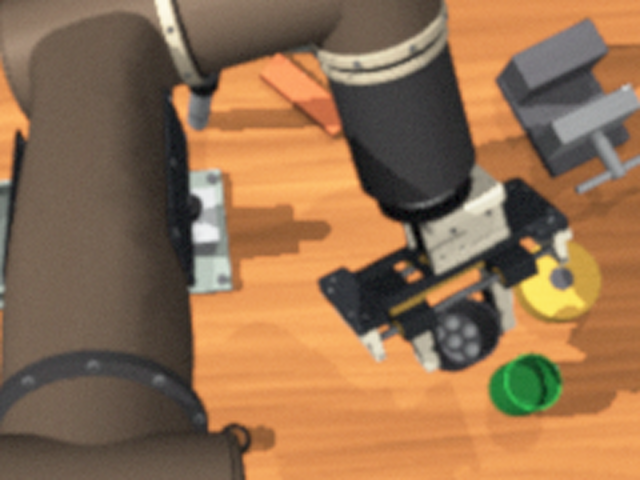

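The cup hangs upright in the jaws with all seven balls (crop 460,335). Now to carry it to the hopper.

Request:
arm_command([
  [[-6, 9, -6], [0, 0, 0], 0.4],
  [[-13, 19, -13], [0, 0, 0], 0.4],
  [[-13, 19, -13], [0, 0, 0], 0.4],
  [[-13, 19, -13], [0, 0, 0], 0.4],
  [[-13, 19, -13], [0, 0, 0], 0.4],
  [[-13, 19, -13], [0, 0, 0], 0.4],
  [[-13, 19, -13], [0, 0, 0], 0.4],
  [[-13, 19, -13], [0, 0, 0], 0.4],
  [[-6, 9, -6], [3, 0, -3], 0.4],
  [[0, 0, 0], [3, 0, -3], 0.4],
  [[0, 0, 0], [3, 0, -3], 0.4],
  [[0, 0, 0], [3, 0, -3], 0.4],
  [[0, 0, 0], [3, 0, -3], 0.4],
  [[0, 0, 0], [3, 0, -3], 0.4],
  [[0, 0, 0], [3, 0, -3], 0.4],
  [[0, 0, 0], [3, 0, -3], 0.4],
  [[0, 0, 0], [3, 0, -3], 0.4],
  [[0, 0, 0], [3, 0, -3], 0.4],
  [[0, 0, 0], [3, 0, -3], 0.4],
  [[0, 0, 0], [3, 0, -3], 0.4],
])

```text
t: 9.88
eef_pos: [0.5204, -0.1225, 0.2346]
ee_rot: [-3.135, -0.783, -1.838]
force: [0.3, -0.9, -1.5]
width: 0.0542
```

Run:
```python
from kin import *
m=np.array([np.cos(np.radians(-105)),np.sin(np.radians(-105)),0]);h=np.array([.587,.041,0])
p,R=pose(h-.035*m+[0,0,.15],-105,45); to(p,R)
```

```text
t 9.88 pos [ 520.4 -122.5  234.6] rot [-179.6  -44.9 -105.3] q [ 0.48  0.33 -0.53  0.57 -1.35 -1.05] F [ 0.3 -0.9 -1.5] w 54.2
turn(tool,deg) [-0.2  0.1 -0.2] | shift in present axes [-208.7  -21.5  -91.2] in final axes [-208.4  -22.   -91.8]
```

Request:
arm_command([
  [[-12, -1, -5], [0, 0, 0], 0.4],
  [[-23, -2.5, -10], [0, 0, 0], 0.4],
  [[-23, -2.5, -10], [0, 0, 0], 0.4],
  [[-23, -2.5, -10], [0, 0, 0], 0.4],
  [[-23, -2.5, -10], [0, 0, 0], 0.4],
  [[-23, -2.5, -10], [0, 0, 0], 0.4],
  [[-23, -2.5, -10], [0, 0, 0], 0.4],
  [[-23, -2.5, -10], [0, 0, 0], 0.4],
  [[-23, -2.5, -10], [0, 0, 0], 0.4],
  [[-11, -1, -5], [0, 0, 0], 0.4],
  [[-7, 0, 7], [0, 0, 0], 0.4],
  [[-8, 0, 8], [0, 0, 0], 0.4],
  [[0, 0, 0], [0, 0, 0], 0.4],
])

```text
t: 10.97
eef_pos: [0.5965, 0.0728, 0.13]
ee_rot: [-3.137, -0.785, -1.842]
force: [-0.5, -0.6, -2.2]
width: 0.0545
```

Run:
```python
from kin import *
m=np.array([np.cos(np.radians(-105)),np.sin(np.radians(-105)),0]);h=np.array([.587,.041,0])
p,R=pose(h-.035*m+[0,0,.128],-105,45); to(p,R)
t=arm.grab_frame('top')[180:300,220:380,::-1]; s=arm.grab_frame('side')[180:360,200:440,::-1]
cv2.imwrite('pics/p5.png',np.hstack([cv2.resize(i,(400,300),interpolation=2) for i in(t,s)]))
```

```text
t 10.97 pos [596.5  72.8 130. ] rot [-179.7  -45.  -105.5] q [ 0.68  0.63 -0.25  0.43 -1.4  -1.19] F [-0.5 -0.6 -2.2] w 54.5
turn(tool,deg) [ 0.1  0.  -0.4] | shift in present axes [-2.7  1.  -2.8] in final axes [-2.7  0.9 -2.8]
```

View pics/p5.png

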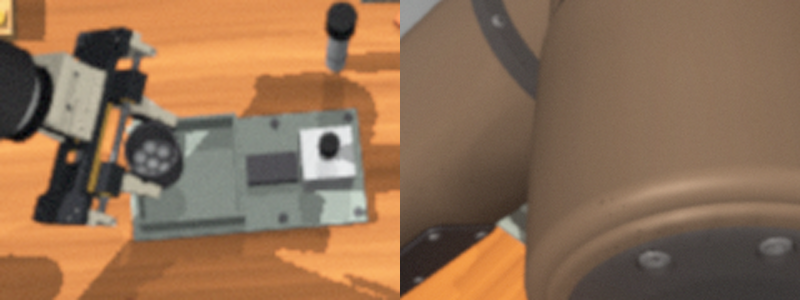

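The cup is over the +y part of the hopper (crop 153,155), away from the column and the second plunger. Now tipping.

Request:
arm_command([
  [[0, 0, 0], [0, -5, 0], 0.4],
  [[0, 0, 0], [0, -6, 0], 0.4],
  [[0, 0, 0], [0, -6, 0], 0.4],
  [[0, 0, 0], [0, -6, 0], 0.4],
  [[0, 0, 0], [0, -6, 0], 0.4],
  [[0, 0, 0], [0, -6, 0], 0.4],
  [[0, 0, 0], [0, -6, 0], 0.4],
  [[0, 0, 0], [0, -6, 0], 0.4],
  [[0, 0, 0], [0, -6, 0], 0.4],
  [[0, 0, 0], [0, -6, 0], 0.4],
  [[0, 0, 0], [0, -6, 0], 0.4],
  [[0, 0, 0], [0, -6, 0], 0.4],
  [[0, 0, 0], [0, -4, 0], 0.4],
  [[0, 0, 0], [0, -3, 0], 0.4],
  [[0, 0, 0], [0, -3, 0], 0.4],
  [[0, 0, 0], [0, -3, 0], 0.4],
  [[0, 0, 0], [0, -2, 0], 0.4],
  [[0, 0, 0], [0, -2, 0], 0.4],
  [[0, 0, 0], [0, -2, 0], 0.4],
  [[0, 0, 0], [0, -2, 0], 0.4],
])

```text
t: 12.73
eef_pos: [0.5978, 0.0731, 0.134]
ee_rot: [-3.129, 0.825, -1.828]
force: [-0.3, -0.5, -2.3]
width: 0.0547
```

Request:
arm_command([
  [[0, 0, 0], [0, -2, 0], 0.4],
  [[0, 0, 0], [0, -2, 0], 0.4],
  [[0, 0, 0], [0, -2, 0], 0.4],
  [[0, 0, 0], [0, -2, 0], 0.4],
  [[0, 0, 0], [0, -2, 0], 0.4],
  [[0, 0, 0], [0, -2, 0], 0.4],
  [[0, 0, 0], [0, -2, 0], 0.4],
  [[0, 0, 0], [0, -2, 0], 0.4],
  [[0, 0, 0], [0, 0, 0], 0.4],
  [[0, 0, 0], [0, 0, 0], 0.4],
  [[0, 0, 0], [0, 0, 0], 0.4],
  [[0, 0, 0], [0, 0, 0], 0.4],
  [[0, 0, 0], [0, 0, 0], 0.4],
  [[0, 0, 0], [0, 0, 0], 0.4],
])

```text
t: 13.9
eef_pos: [0.5984, 0.0743, 0.1335]
ee_rot: [-3.123, 1.103, -1.82]
force: [0.1, -0.1, -0.7]
width: 0.0542
```

Run:
```python
from kin import *
st()
t=arm.grab_frame('top')[180:300,250:410,::-1]; s=arm.grab_frame('side')[200:335,220:400,::-1]
cv2.imwrite('pics/p6.png',np.hstack([cv2.resize(i,(400,300),interpolation=2) for i in(t,s)]))
```

```text
t 13.9 pos [598.4  74.3 133.5] rot [-179.    63.2 -104.3] q [-0.29  0.53 -0.14 -1.18 -1.31  0.62] F [ 0.1 -0.1 -0.7] w 54.2
```

View pics/p6.png

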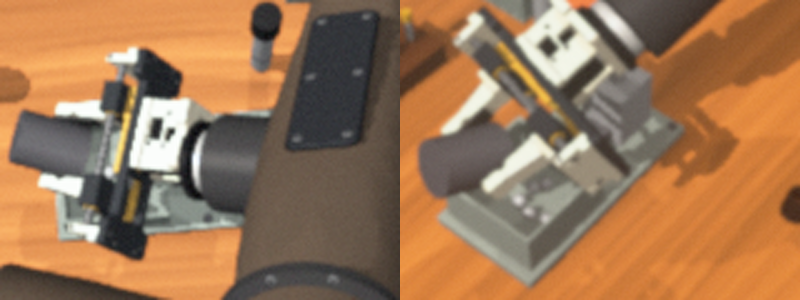

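Tilted about 108°, with balls lying in the hopper (side crop around 530,190). I'll tip a little further to be sure the cup is empty, then turn back upright.

Request:
arm_command([
  [[0, 0, 0], [0, -3, 0], 0.4],
  [[0, 0, 0], [0, -3, 0], 0.4],
  [[0, 0, 0], [0, -3, 0], 0.4],
  [[0, 0, 0], [0, 0, 0], 0.4],
  [[0, 0, 0], [0, 0, 0], 0.4],
  [[0, 0, 0], [0, 0, 0], 0.4],
  [[0, 0, 0], [0, 4, 0], 0.4],
  [[0, 0, 0], [0, 6, 0], 0.4],
  [[0, 0, 0], [0, 6, 0], 0.4],
  [[0, 0, 0], [0, 6, 0], 0.4],
  [[0, 0, 0], [0, 6, 0], 0.4],
  [[0, 0, 0], [0, 6, 0], 0.4],
  [[0, 0, 0], [0, 6, 0], 0.4],
  [[0, 0, 0], [0, 6, 0], 0.4],
  [[0, 0, 0], [0, 6, 0], 0.4],
  [[0, 0, 0], [0, 6, 0], 0.4],
  [[0, 0, 0], [0, 6, 0], 0.4],
  [[0, 0, 0], [0, 6, 0], 0.4],
  [[0, 0, 0], [0, 6, 0], 0.4],
  [[0, 0, 0], [0, 6, 0], 0.4],
])

```text
t: 15.67
eef_pos: [0.5991, 0.0757, 0.1357]
ee_rot: [-3.129, -0.172, -1.838]
force: [-0.5, -0.9, -1.3]
width: 0.0546
```

Run:
```python
from kin import *
to(*pose([.596,.0745,.16],-105,45))
```

```text
t 15.67 pos [599.1  75.7 135.7] rot [-179.3   -9.9 -105.3] q [ 0.53  0.37 -0.32  0.15 -1.   -0.88] F [-0.5 -0.9 -1.3] w 54.6
turn(tool,deg) [-0.6 35.1 -0.5] | shift in present axes [  4.4   2.3 -26.1] in final axes [ 18.6   2.6 -18.8]
```

Request:
arm_command([
  [[0, 0, 0], [0, 6, 0], 0.4],
  [[0, 0, 0], [0, 6, 0], 0.4],
  [[0, 0, 0], [0, 6, 0], 0.4],
  [[0, 0, 0], [0, 6, 0], 0.4],
  [[0, 0, 0], [0, 6, 0], 0.4],
  [[0, 0, 0], [0, 5, 0], 0.4],
  [[15, 0, -15], [0, 0, 0], 0.4],
  [[18, 0, -18], [0, 0, 0], 0.4],
  [[18, 0, -18], [0, 0, 0], 0.4],
  [[18, 0, -18], [0, 0, 0], 0.4],
])

```text
t: 16.5
eef_pos: [0.5976, 0.0752, 0.2321]
ee_rot: [-3.129, -0.78, -1.844]
force: [0.6, -0.3, -1.6]
width: 0.0546
```

Run:
```python
from kin import *
to([.5204,-.1225,.235],HR(-105.3,45))
```

```text
t 16.5 pos [597.6  75.2 232.1] rot [-179.3  -44.7 -105.7] q [ 0.69  0.53 -0.16  0.43 -1.56 -1.11] F [ 0.6 -0.3 -1.6] w 54.6
turn(tool,deg) [-0.5  0.3 -0.3] | shift in present axes [152.2  22.8 146.1] in final axes [151.3  22.3 147.2]
```

Request:
arm_command([
  [[9, 1, 9], [0, 0, 0], 0.4],
  [[18, 3, 17], [0, 0, 0], 0.4],
  [[18, 3, 17], [0, 0, 0], 0.4],
  [[18, 3, 17], [0, 0, 0], 0.4],
  [[18, 3, 17], [0, 0, 0], 0.4],
  [[18, 3, 17], [0, 0, 0], 0.4],
  [[18, 3, 17], [0, 0, 0], 0.4],
  [[18, 3, 17], [0, 0, 0], 0.4],
  [[14, 1, 14], [0, 0, 0], 0.4],
  [[0, 0, 0], [0, 0, 0], 0.4],
])

```text
t: 17.33
eef_pos: [0.5192, -0.1206, 0.2357]
ee_rot: [-3.129, -0.779, -1.848]
force: [-1.1, -0.4, -1.4]
width: 0.0545
```

Run:
```python
from kin import *
to([.4505,-.320,.239],HR(-156.3,44.5))
t=arm.grab_frame('top')[190:330,250:430,::-1]
cv2.imwrite('pics/p7.png',cv2.resize(t,(720,560),interpolation=2))
```

```text
t 17.33 pos [ 519.2 -120.6  235.7] rot [-179.3  -44.6 -105.9] q [ 0.48  0.32 -0.53  0.56 -1.35 -1.06] F [-1.1 -0.4 -1.4] w 54.5
turn(tool,deg) [-36.1   0.1  35.9] | shift in present axes [152.2  13.4 145.5] in final axes [ 104.4 -155.    97.9]
```

View pics/p7.png

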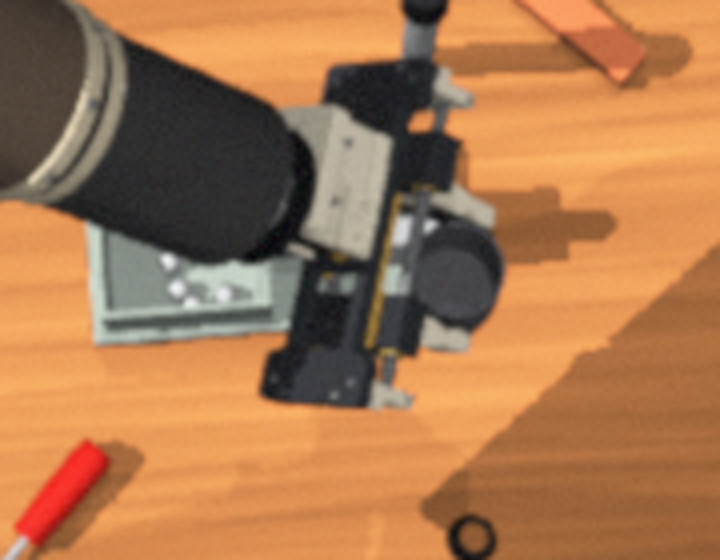

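The cup is empty (crop 455,275) and balls lie in the hopper (165–230, 260–300), with none on the bench in view. Carrying the cup back.

Request:
arm_command([
  [[0, 0, 0], [-3, 0, 3], 0.4],
  [[0, 0, 0], [-3, 0, 3], 0.4],
  [[0, 0, 0], [-3, 0, 3], 0.4],
  [[0, 0, 0], [-3, 0, 3], 0.4],
  [[0, 0, 0], [-3, 0, 3], 0.4],
  [[0, 0, 0], [-3, 0, 3], 0.4],
  [[0, 0, 0], [-3, 0, 3], 0.4],
  [[0, 0, 0], [-3, 0, 3], 0.4],
  [[0, 0, 0], [-3, 0, 3], 0.4],
  [[0, 0, 0], [-3, 0, 3], 0.4],
  [[0, 0, 0], [-3, 0, 3], 0.4],
  [[0, 0, 0], [-3, 0, 3], 0.4],
  [[13, -19.5, 12], [0, 0, 0], 0.4],
  [[13, -19.5, 12], [0, 0, 0], 0.4],
  [[13, -19.5, 12], [0, 0, 0], 0.4],
  [[13, -19.5, 12], [0, 0, 0], 0.4],
  [[13, -19.5, 12], [0, 0, 0], 0.4],
  [[13, -19.5, 12], [0, 0, 0], 0.4],
  [[13, -19, 12], [0, 0, 0], 0.4],
  [[13, -19, 12], [0, 0, 0], 0.4],
])

```text
t: 19.05
eef_pos: [0.4554, -0.3178, 0.24]
ee_rot: [-3.137, -0.775, -2.727]
force: [1.1, -0.7, -2.1]
width: 0.0547
```

Run:
```python
from kin import *
to([.451,-.320,.065],HR(-156.3,44.5))
```

```text
t 19.05 pos [ 455.4 -317.8  240. ] rot [-179.7  -44.4 -156.3] q [-0.05  0.5  -0.15  0.32 -1.63 -1.21] F [ 1.1 -0.7 -2.1] w 54.7
turn(tool,deg) [-0.3  0.1  0. ] | shift in present axes [-118.9    0.4  128.4] in final axes [-119.2   -0.2  128.2]
```

Request:
arm_command([
  [[-15, 0, 16], [0, 0, 0], 0.4],
  [[-18, 0, 19], [0, 0, 0], 0.4],
  [[-18, 0, 19], [0, 0, 0], 0.4],
  [[-18, 0, 19], [0, 0, 0], 0.4],
  [[-18, 0, 19], [0, 0, 0], 0.4],
  [[-16, 0, 18], [0, 0, 0], 0.4],
  [[-10, 0, 12], [0, 0, 0], 0.4],
  [[-6, 0, 6], [0, 0, 0], 0.4],
  [[0, 0, 0], [0, 0, 0], 0.4],
])

```text
t: 19.8
eef_pos: [0.4504, -0.3192, 0.0635]
ee_rot: [-3.14, -0.778, -2.726]
force: [-0.6, 0.5, -1.2]
width: 0.0547
```

Request:
arm_command([
  [[-2, 0, 2], [0, 0, 0], 0.4],
  [[-2, 0, 2], [0, 0, 0], 0.4],
  [[-1, 0, 1], [0, 0, 0], 0.4],
  [[0, 0, 0], [0, 0, 0], 0.4],
])

```text
t: 20.13
eef_pos: [0.4505, -0.3198, 0.0581]
ee_rot: [-3.138, -0.776, -2.728]
force: [0.3, 0.6, -1.7]
width: 0.0544
```

Request:
arm_command([
  [[-1, 0, 1], [0, 0, 0], 0.4],
  [[-1, 0, 1], [0, 0, 0], 0.4],
  [[-0.5, 0, 0.5], [0, 0, 0], 0.4],
  [[0, 0, 0], [0, 0, 0], 0.4],
  [[0, 0, 0], [0, 0, 0], 0.4],
])

```text
t: 20.55
eef_pos: [0.4502, -0.3199, 0.0545]
ee_rot: [-3.139, -0.778, -2.727]
force: [-0.3, 1.5, 4.8]
width: 0.0549
```

Bench contact is felt (+4.8 N at the original height). Release and back out.

Request:
arm_command([
  [[0, 0, 0], [0, 0, 0], 0.7],
  [[0, 0, 0], [0, 0, 0], 0.85],
  [[0, 0, 0], [0, 0, 0], 1],
  [[0, 0, 0], [0, 0, 0], 1],
  [[0, 0, 0], [0, 0, 0], 1],
  [[0, 0, -8], [0, 0, 0], 1],
  [[0, 0, -15], [0, 0, 0], 1],
  [[0, 0, -20], [0, 0, 0], 1],
  [[0, 0, -25], [0, 0, 0], 1],
  [[0, 0, -25], [0, 0, 0], 1],
  [[20, 0, -20], [0, 0, 0], 1],
  [[20, 0, -20], [0, 0, 0], 1],
  [[20, 0, -20], [0, 0, 0], 1],
  [[20, 0, -20], [0, 0, 0], 1],
])

```text
t: 21.72
eef_pos: [0.5091, -0.2933, 0.2352]
ee_rot: [-3.139, -0.777, -2.727]
force: [0.5, -0.3, -0.2]
width: 0.0877
```

Run:
```python
from kin import *
np.set_printoptions(precision=3,suppress=True)
q=np.array(arm.get_state()['q'])
for psi in(-180,-135,-90,-60,0): x,e=ik(*pose([.593,-.106,.25],psi,0),q,g); print(psi,x,round(e,3))
to(*pose([.593,-.106,.25],-180,0)); to(*pose([.593,-.106,.25],-178.5,0))
t=arm.grab_frame('top')
np.save('top8.npy',t)
cv2.imwrite('pics/p8.png',cv2.resize(t[180:340,240:500,::-1],(780,480),interpolation=2))
```

```text
-180 [ 0.148  0.238 -0.148 -0.    -1.185 -1.719] 0.0
-135 [ 0.148  0.238 -0.148 -0.    -1.185 -0.933] 0.0
-90 [ 0.148  0.238 -0.148 -0.    -1.185 -0.148] 0.0
-60 [ 0.148  0.238 -0.148  0.    -1.185  0.376] 0.0
0 [ 0.148  0.238 -0.148  0.    -1.185  1.423] 0.0
t 21.72 pos [ 509.1 -293.3  235.2] rot [-179.9  -44.5 -156.2] q [-0.01  0.57 -0.03  0.3  -1.69 -1.22] F [ 0.5 -0.3 -0.2] w 87.7
turn(tool,deg) [ -9.4 -43.9  22.6] | shift in present axes [ -96.1  137.3 -119.8] in final axes [-83.9 187.3 -17.8]
t 21.72 pos [ 509.1 -293.3  235.2] rot [-179.9  -44.5 -156.2] q [-0.01  0.57 -0.03  0.3  -1.69 -1.22] F [ 0.5 -0.3 -0.2] w 87.7
turn(tool,deg) [ -8.8 -43.9  21.2] | shift in present axes [ -96.1  137.3 -119.8] in final axes [-88.8 185.  -17.8]
```

View pics/p8.png

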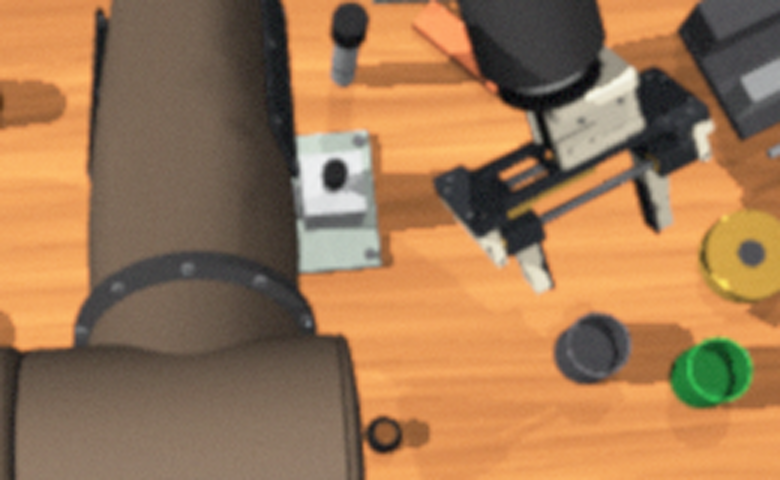

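Ten pictures viewed so far. The last shows the cup standing upright and empty at (592,348), with its neighbours unmoved. Next is the knob, in the column at (336,175): upright hand, jaws along the feeder's y.

Request:
arm_command([
  [[0, 0, 0], [-1.1, -5.5, 2.65], 1],
  [[0, 0, 0], [-1.1, -5.5, 2.65], 1],
  [[0, 0, 0], [-1.1, -5.5, 2.65], 1],
  [[0, 0, 0], [-1.1, -5.5, 2.65], 1],
  [[0, 0, 0], [-1.1, -5.5, 2.65], 1],
  [[0, 0, 0], [-1.1, -5.5, 2.65], 1],
  [[0, 0, 0], [-1.1, -5.5, 2.65], 1],
  [[0, 0, 0], [-1.1, -5.4, 2.65], 1],
  [[-11, 23, -2], [0, 0, 0], 1],
  [[-11, 23, -2], [0, 0, 0], 1],
  [[-11, 23, -2], [0, 0, 0], 1],
  [[-11, 23, -2], [0, 0, 0], 1],
  [[-11, 23, -2], [0, 0, 0], 0.8],
  [[-11, 23, -2], [0, 0, 0], 0.7],
  [[-11, 23, -2], [0, 0, 0], 0.6],
  [[-11, 23, -2], [0, 0, 0], 0.6],
  [[0, 0, 0], [0, 0, 0], 0.6],
])

```text
t: 23.18
eef_pos: [0.594, -0.104, 0.2501]
ee_rot: [3.141, 0.0, -3.113]
force: [-1.2, -0.4, 0.2]
width: 0.0599
```

Run:
```python
from kin import *
for z in(.16,.116): to(*pose([.593,-.1055,z],-178.5,0))
t=arm.grab_frame('top');s=arm.grab_frame('side')
cv2.imwrite('pics/p9.png',np.hstack([cv2.resize(i[:,:,::-1],(400,300),interpolation=2) for i in(t[190:280,300:420],s[180:270,260:380])]))
```

```text
t 23.18 pos [ 594.  -104.   250.1] rot [ 180.     0.  -178.4] q [ 0.15  0.24 -0.15 -0.   -1.18 -1.69] F [-1.2 -0.4  0.2] w 59.9
turn(tool,deg) [0.  0.  0.1] | shift in present axes [ 1.1 -1.5 87.1] in final axes [ 1.  -1.4 87.1]
t 23.18 pos [ 594.  -104.   250.1] rot [ 180.     0.  -178.4] q [ 0.15  0.24 -0.15 -0.   -1.18 -1.69] F [-1.2 -0.4  0.2] w 59.9
turn(tool,deg) [0.  0.  0.1] | shift in present axes [  1.1  -1.5 131.1] in final axes [  1.   -1.4 131.1]
```

View pics/p9.png

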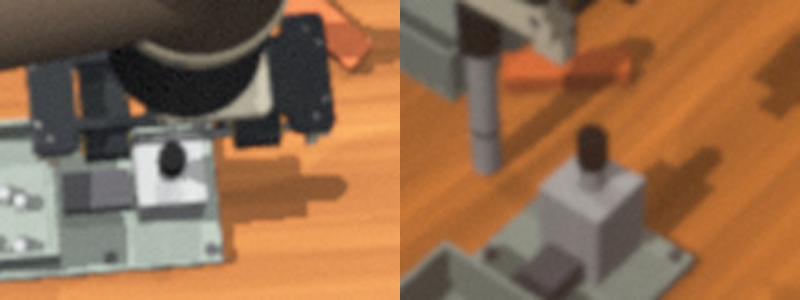

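The knob (crop 172,160 top; 592,148 side) is right under the jaws. Descend and close gently.

Request:
arm_command([
  [[0.5, -0.7, 20], [0, 0, 0], 0.6],
  [[0.5, -0.7, 20], [0, 0, 0], 0.6],
  [[0, 0, 20], [0, 0, 0], 0.6],
  [[0, 0, 20], [0, 0, 0], 0.6],
  [[0, 0, 20], [0, 0, 0], 0.6],
  [[0, 0, 17], [0, 0, 0], 0.6],
  [[0, 0, 10], [0, 0, 0], 0.6],
  [[0, 0, 4], [0, 0, 0], 0.6],
  [[0, 0, 0], [0, 0, 0], 0.6],
])

```text
t: 24.03
eef_pos: [0.5906, -0.1093, 0.1179]
ee_rot: [3.141, -0.002, -3.117]
force: [0.3, -0.3, 0.3]
width: 0.0525
```

Request:
arm_command([
  [[0, 0, 0], [0, 0, 0], 0.4],
  [[0, 0, 0], [0, 0, 0], 0.35],
  [[0, 0, 0], [0, 0, 0], 0.3],
  [[0, 0, 0], [0, 0, 0], 0.25],
  [[0, 0, 0], [0, 0, 0], 0.2],
  [[0, 0, 0], [0, 0, 0], 0.15],
  [[0, 0, 0], [0, 0, 0], 0.15],
], newtons=8)

```text
t: 24.62
eef_pos: [0.5914, -0.1086, 0.1189]
ee_rot: [3.141, -0.0, -3.116]
force: [0.0, 2.0, 2.8]
width: 0.0221
```

```bash
python3 -c "
from kin import *
st();st()
s=arm.get_state();print(s['moment'])"
```

```text
t 24.62 pos [ 591.4 -108.6  118.9] rot [ 180.    -0.  -178.5] q [ 0.14  0.35 -0.32 -0.   -0.9  -1.69] F [0.  2.  2.8] w 22.1
t 24.62 pos [ 591.4 -108.6  118.9] rot [ 180.    -0.  -178.5] q [ 0.14  0.35 -0.32 -0.   -0.9  -1.69] F [0.  2.  2.8] w 22.1
[ 0.48770908 -0.05747955  0.07802287]
```

Request:
arm_command([
  [[0, 0, 0], [0, 0, 0], 0.15],
  [[0, 0, 0], [0, 0, 0], 0.15],
], newtons=15)

```text
t: 24.78
eef_pos: [0.5914, -0.1087, 0.1189]
ee_rot: [3.141, -0.0, -3.116]
force: [-0.6, 1.7, 5.3]
width: 0.0214
```

Request:
arm_command([
  [[0, 1, 0], [0, 0, 0], 0.15],
  [[0, 0, 0], [0, 0, 0], 0.15],
])

```text
t: 24.95
eef_pos: [0.5914, -0.108, 0.1189]
ee_rot: [-3.141, -0.0, -3.116]
force: [-0.5, -0.9, 4.1]
width: 0.0215
```

Request:
arm_command([
  [[0, 1, 0], [0, 0, 0], 0.15],
  [[0, 0, 0], [0, 0, 0], 0.15],
])

```text
t: 25.12
eef_pos: [0.5913, -0.1073, 0.1189]
ee_rot: [-3.141, -0.0, -3.116]
force: [0.5, -3.1, 5.2]
width: 0.0219
```

Request:
arm_command([
  [[0, -1.2, 0], [0, 0, 0], 0.15],
  [[0, 0, 0], [0, 0, 0], 0.15],
  [[0, 0, -1], [0, 0, 0], 0.15],
  [[0, 0, -2], [0, 0, 0], 0.15],
  [[0, 0, -2], [0, 0, 0], 0.15],
  [[0, 0, -2], [0, 0, 0], 0.15],
  [[0, 0, 0], [0, 0, 0], 0.15],
])

```text
t: 25.7
eef_pos: [0.5909, -0.108, 0.1255]
ee_rot: [3.141, -0.001, -3.116]
force: [-0.3, 0.4, -0.8]
width: 0.0216
```

```bash
python3 -c "
from kin import *
st()"
```

```text
t 25.7 pos [ 590.9 -108.   125.5] rot [ 1.800e+02 -1.000e-01 -1.785e+02] q [ 0.14  0.34 -0.31 -0.   -0.91 -1.69] F [-0.3  0.4 -0.8] w 21.6
```

Request:
arm_command([
  [[0, 0, -2], [0, 0, 0], 0.15],
  [[0, 0, -2], [0, 0, 0], 0.15],
  [[0, 0, -2], [0, 0, 0], 0.15],
  [[0, 0, -2], [0, 0, 0], 0.15],
  [[0, 0, -2], [0, 0, 0], 0.15],
  [[0, 0, -2], [0, 0, 0], 0.15],
  [[0, 0, 0], [0, 0, 0], 0.15],
])

```text
t: 26.28
eef_pos: [0.5913, -0.108, 0.138]
ee_rot: [3.141, -0.0, -3.116]
force: [0.4, 0.2, -1.5]
width: 0.0215
```

Request:
arm_command([
  [[0, 0, -2], [0, 0, 0], 0.15],
  [[0, 0, -2], [0, 0, 0], 0.15],
  [[0, 0, -2], [0, 0, 0], 0.15],
  [[0, 0, -2], [0, 0, 0], 0.15],
  [[0, 0, -2], [0, 0, 0], 0.15],
  [[0, 0, -2], [0, 0, 0], 0.15],
  [[0, 0, 0], [0, 0, 0], 0.15],
])

```text
t: 26.87
eef_pos: [0.5913, -0.108, 0.15]
ee_rot: [3.141, -0.0, -3.116]
force: [-0.4, -0.2, -1.2]
width: 0.022
```

Request:
arm_command([
  [[0, 0, -2], [0, 0, 0], 0.15],
  [[0, 0, -1.9], [0, 0, 0], 0.15],
  [[0, 0, 0], [0, 0, 0], 0.15],
  [[0, 0, 0], [0, 0, 0], 0.15],
])

```text
t: 27.2
eef_pos: [0.5912, -0.108, 0.1535]
ee_rot: [3.141, -0.001, -3.116]
force: [0.1, 0.3, -2.2]
width: 0.0216
```

Run:
```python
from kin import *
st()
s=np.mean([arm.grab_frame('side').astype(float) for _ in range(6)],0)[:,:,::-1]; t=arm.grab_frame('top')[:,:,::-1]
c=cv2.resize(s[205:265,290:350].astype(np.uint8),(600,600),interpolation=2)
cv2.imwrite('pics/p10.png',np.hstack([c,cv2.resize(t[215:285,265:335],(200,200)).repeat(3,0)[:600]*0+0])[:, :600]); np.save('side10.npy',s)
st()
b=np.array([.5925,-.1075,.08]); print("bore mouth px",proj('side',b),"ring if 35 up",proj('side',b+[0,0,.0]),"5mm up",proj('side',b+[0,0,.005]))
h=cv2.cvtColor(t,cv2.COLOR_BGR2HSV);
```

```text
t 27.2 pos [ 591.2 -108.   153.5] rot [ 180.    -0.  -178.5] q [ 0.14  0.32 -0.28 -0.   -0.97 -1.69] F [ 0.1  0.3 -2.2] w 21.6
t 27.55 pos [ 591.1 -108.   153.3] rot [ 1.800e+02 -1.000e-01 -1.785e+02] q [ 0.14  0.32 -0.28 -0.   -0.97 -1.69] F [-0.6  0.1 -1.6] w 21.3
bore mouth px [[317.28036536 235.78006284]] ring if 35 up [[317.28036536 235.78006284]] 5mm up [[317.29638155 234.29242877]]
```

View pics/p10.png

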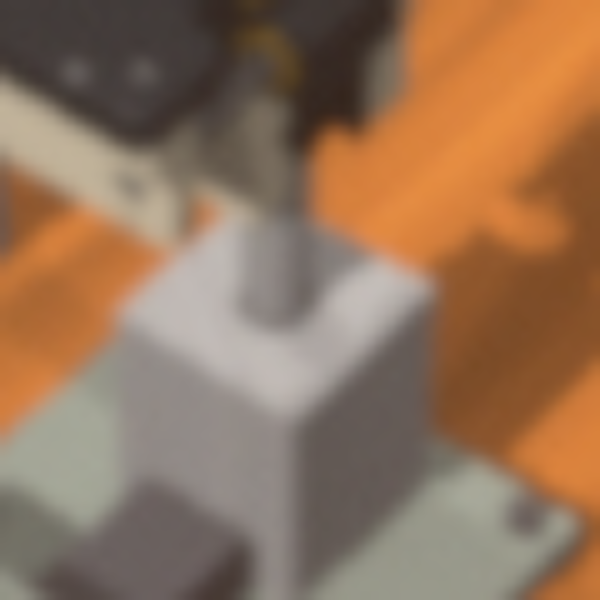

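The crop shows the rod drawn up, with the dark ring band just at the mouth around (272,315). The last small correction is +0.4 mm to reach 35 mm. Then I'll count the balls by blobs, since I'm at my picture limit.

Request:
arm_command([
  [[0, 0, -0.5], [0, 0, 0], 0.15],
  [[0, 0, 0], [0, 0, 0], 0.15],
  [[0, 0, 0], [0, 0, 0], 0.15],
])

```text
t: 27.8
eef_pos: [0.5911, -0.108, 0.1539]
ee_rot: [3.141, -0.001, -3.116]
force: [-0.4, -0.2, -2.6]
width: 0.0217
```

Run:
```python
from kin import *
st()
c=np.array([.587,.041]);
for n in('top','side'):
    im=np.mean([arm.grab_frame(n).astype(float) for _ in range(4)],0).astype(np.uint8)[:,:,::-1]
    k=4; big=cv2.resize(im,None,fx=k,fy=k,interpolation=2)
    P=[proj(n,[*(c+.051*np.array(a)),.016])[0]*k for a in((1,1),(1,-1),(-1,-1),(-1,1))]
    m=np.zeros(big.shape[:2],np.uint8);cv2.fillConvexPoly(m,np.array(P,np.int32),1)
    gray=cv2.cvtColor(big,cv2.COLOR_BGR2GRAY); 
    bg=cv2.medianBlur(gray,91); mm=((gray.astype(int)-bg>22)&(m>0)).astype(np.uint8)
    N,l,s_,ce=cv2.connectedComponentsWithStats(mm); out=[(s_[i,4],(ce[i]/k).round(1).tolist(),plane(n,ce[i]/k,.023)[:2].round(3).tolist()) for i in range(1,N) if s_[i,4]>25]
    print(n,len(out));[print(o) for o in out]
    cv2.imwrite(f'pics/h_{n}.png',big[int(P[0][1])-80:int(P[2][1])+80,int(min(p[0] for p in P))-60:int(max(p[0] for p in P))+60])
st()
```

```text
t 27.8 pos [ 591.1 -108.   153.9] rot [ 180.    -0.  -178.5] q [ 0.14  0.32 -0.28 -0.   -0.97 -1.69] F [-0.4 -0.2 -2.6] w 21.7
top 5
(np.int32(2625), [302.4, 239.1], [0.621, 0.02])
(np.int32(1936), [289.7, 252.6], [0.586, 0.055])
(np.int32(131), [300.8, 247.4], [0.599, 0.025])
(np.int32(2540), [305.8, 259.2], [0.566, 0.014])
(np.int32(71), [305.7, 249.9], [0.591, 0.012])
side 8
(np.int32(479), [264.7, 280.6], [0.629, 0.033])
(np.int32(152), [284.9, 281.9], [0.591, 0.007])
(np.int32(1654), [289.3, 293.9], [0.562, 0.025])
(np.int32(160), [278.7, 283.9], [0.598, 0.02])
(np.int32(333), [272.5, 289.2], [0.599, 0.04])
(np.int32(161), [277.6, 295.0], [0.58, 0.044])
(np.int32(64), [259.4, 295.8], [0.609, 0.071])
(np.int32(61), [267.9, 301.6], [0.584, 0.07])
t 28.2 pos [ 591.1 -108.   153.8] rot [ 1.800e+02 -1.000e-01 -1.785e+02] q [ 0.14  0.32 -0.28 -0.   -0.97 -1.69] F [ 0.2  0.3 -2.6] w 21.5
```

Run:
```python
from kin import *
a=cv2.imread('pics/top0.png')
def stray(b,ref,nm):
    hb=cv2.cvtColor(b,cv2.COLOR_BGR2HSV);ha=cv2.cvtColor(ref,cv2.COLOR_BGR2HSV)
    m=((hb[...,1]<120)&(ha[...,1]>150)).astype(np.uint8); N,l,s,c=cv2.connectedComponentsWithStats(m)
    print(nm,[(s[i].tolist()) for i in range(1,N) if 8<s[i,4]<150])
t=arm.grab_frame('top')[:,:,::-1].copy(); stray(t,a,'now'); stray(np.load('top8.npy')[:,:,::-1].copy(),a,'t=21.7')
s=np.mean([arm.grab_frame('side').astype(float) for _ in range(4)],0).astype(np.uint8)[:,:,::-1]
k=4;g_=cv2.cvtColor(cv2.resize(s,None,fx=k,fy=k,interpolation=2),cv2.COLOR_BGR2GRAY)
th=cv2.morphologyEx(g_,cv2.MORPH_TOPHAT,cv2.getStructuringElement(2,(27,27)))
c=np.array([.587,.041]);m=np.zeros_like(g_);cv2.fillConvexPoly(m,np.array([proj('side',[*(c+.05*np.array(q)),.02])[0]*k for q in((1,1),(1,-1),(-1,-1),(-1,1))],np.int32),1)
N,l,st_,ce=cv2.connectedComponentsWithStats(((th>25)&(m>0)).astype(np.uint8))
for i in range(1,N):
    if st_[i,4]>15: print(st_[i,4],(ce[i]/k).round(1),plane('side',ce[i]/k,.023)[:2].round(3),th[l==i].max())
st()
```

```text
now [[298, 283, 3, 9, 12], [300, 294, 2, 9, 9]]
t=21.7 []
155 [285.  282.4] [0.59  0.008] 50
97 [279. 284.] [0.598 0.02 ] 40
239 [273.3 290. ] [0.596 0.04 ] 67
327 [278.1 294.2] [0.58  0.042] 79
491 [283.8 300.7] [0.559 0.046] 68
40 [276.5 307.3] [0.559 0.069] 29
t 28.45 pos [ 591.1 -108.   153.9] rot [ 1.800e+02 -1.000e-01 -1.785e+02] q [ 0.14  0.32 -0.28 -0.   -0.97 -1.69] F [-0.3 -0.5 -2.8] w 21.9
```

```bash
python3 -c "
from h import *
st(); print(arm.job_done()); st()"
```

```text
t 28.45 pos [ 591.1 -108.   153.9] rot [ 1.800e+02 -1.000e-01 -1.785e+02] q [ 0.14  0.32 -0.28 -0.   -0.97 -1.69] F [-0.3 -0.5 -2.8] w 21.9
the job is handed in; nothing more can be done
None
the job is handed in; nothing more can be done
```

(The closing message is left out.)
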